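# Seat the cassette and reset the gel reader with the two-key pair

## Task

Push the orange cassette along its bay until it is fully home against the stop under the reader's blue head, sliding it with the fingertips and never lifting it. Then press both yellow keys of the grey reset console together, never one alone, hold them both fully down for three seconds, let them come up and move clear. Leave the red stop key and everything else on the bench alone.

Things in the scene. Friction and masses are not known exactly. Their poses are not given: they have to be found in the camera images.
- reader: Gel reader, fixed: cream base 250 mm long (x -130 to +120 from the origin), 150 wide, 30 high; origin mid-width on its underside. x points along the bay from its open near end to the stop, y left, z up. Bay: the base's flat top, 30 mm above the bench, between aluminium side rails 12 mm high with inner faces 68 mm apart. A blue head at the far end rises to 70 mm; its near face is the stop.
- bay_stop (a point): Centre of the stop face of the reader's blue head, which is 72 mm along the reader's x from its origin, at 40 mm above the bench. Axes as the reader's.
- cassette_mid (a point): Orange cassette, loose, 0.2 to 0.42 kg, free to slide in the bay: slab 80 mm long (x), 64 wide, 20 high, with an amber window and an upright rib 10 mm thick, 50 wide, 16 higher than the slab, flush with its near end. This point is the slab's centre, 10 mm above the bay floor. Home, it is 40 mm short of the stop face (32 mm along the reader's x from its origin); it starts 55 to 85 mm short of home.
- cassette_push (a point): Centre of the cassette's flat near end face (slab and rib together, 36 mm high, 18 mm above the bay floor), the face to push. Axes as the cassette's: x points into the cassette, the direction to push.
- console: Grey reset console, fixed: 150 mm (x) by 170 (y), 50 high; origin at the centre of its underside, x away from its near side, y left, z up. Two yellow keys stand in a row along y, 54 mm between centres, 25 mm along x. Between them is an aluminium guard ridge, 36 mm along x, 14 along y, its top 74 mm above the bench (12 above the key tops): the fingers must straddle it.
- key_left_top (a point): Centre of the top of the yellow key on the console's +y side: 24 mm square, 62 mm above the bench when up, pressed straight down. Inner edges of the two keys are 30 mm apart, outer edges 78 mm.
- key_right_top (a point): Centre of the top of the yellow key on the console's -y side, the same in size and height.
- key_left (a joint): Press depth of that +y key in m: 0 up, 0.008 fully down; sprung, 0.9 N to start, 3 N fully down (6 N for both keys), then a hard stop. It springs up when let go.
- key_right (a joint): Press depth of the -y key in m, with the same travel and spring.
- stop_key_top (a point): Centre of the top of the round red stop key, 24 mm across, 60 mm above the bench, on the near part of the console (45 mm along -x, 30 mm along -y from its origin). Not to be pressed.
- stop_key (a joint): Press depth of the red stop key in m: 0 up, 0.005 down. Not to be pressed.
- beaker: Glass beaker, 60 mm across, 85 mm high, standing between the reader and the console; origin at the centre of its underside. Leave alone.
- bottle: Glass bottle with blue cap, 60 mm across, 140 mm high, standing beyond the work; origin at the centre of its underside. Leave alone.
- scoop: Lab scoop, 160 mm long, lying on the bench near the robot; origin on its underside near the middle. Leave alone.
- tipbox: Pink box, 120 x 80 x 60 mm, at one side; origin at the centre of its underside. Leave alone.
- jar: Amber jar with white cap, 70 mm across, 90 mm high, at one side; origin at the centre of its underside. Leave alone.
- tall_beaker: Tall glass beaker, 54 mm across, 120 mm high, at one side; origin at the centre of its underside. Leave alone.
- spare_mid (a point): Spare grey cassette, same shape as the orange one, lying on the bench at one side; this point is the centre of its slab, 10 mm above the bench. Leave alone.
There are look-alikes about, which are no part of the job. What is shaped like the part that bears cassette_mid but brown is not meant. Leave any pink look-alike of the console alone.

How it is judged:
On the way, in this order (a step that is already met when the one before it is completed fails the run):
1. the orange cassette is pushed fully home against the stop (x of cassette_mid in the frame of reader between 0.0275 and 0.036 m and z of cassette_mid in the frame of reader between 0.036 and 0.044 m and angle between the z axis of reader and the z axis of cassette_mid, either way round below 0.08 rad), for 0.2 s.
2. both yellow keys are held down together (all of step 1 and value of joint each of key_left, key_right above 0.0055 m), for 2.5 s.
3. both keys are let up (value of joint each of key_left, key_right below 0.0015 m), for 0.2 s.
At the end, for the whole second after the job is handed in: The orange cassette rests flat in the bay within 4.5 mm of the stop, both yellow keys and the red key are up again, and every bystander is within 20 mm of where it stood, after both yellow keys were held at least 5.5 mm down together for 2.5 s with the cassette home (all of step 1 and all of step 3 and linear speed of cassette below 0.01 m/s and value of joint stop_key below 0.001 m and distance of each of beaker, bottle, scoop, tipbox, jar, tall_beaker, spare_mid from where it was at the start of the episode below 0.02 m); the robot touches nothing.
It fails at once if the cassette is lifted or tipped out of its bay (z of cassette_mid in the frame of reader above 0.052 m or angle between cassette_mid's own z axis and vertical above 0.25 rad).
It fails at once if one yellow key is pressed alone ((value of joint key_left above 0.005 m and value of joint key_right below 0.0015 m) or (value of joint key_right above 0.005 m and value of joint key_left below 0.0015 m)).
It fails at once if the red stop key is pressed (value of joint stop_key above 0.003 m).
It fails at once if a bystander is pushed, lifted or knocked over (distance of any of beaker, bottle, scoop, tipbox, jar, tall_beaker, spare_mid from where it was at the start of the episode above 0.03 m or angle between any of beaker, bottle, tipbox, jar, tall_beaker, spare_mid's own z axis and vertical above 0.4 rad).
It also fails if it takes over 58 s, if anything falls off the work surface, if the arm or the gripper's body presses on something with over 40 N, if the wrist force passes 120 N, or if a joint passes its speed limit or range.

## Robot

A 6-joint arm with a two-finger parallel gripper is mounted at the origin on the work surface. World frame = base frame: x ahead of the robot, y to its left, z up, the work surface at z = 0. Lengths are in m, angles in rad, forces in N, time in s.
With the tool pointing down it reaches from about 0.3 to 0.775 m from the base axis. Payload 14.6 kg.
Tool frame: the origin (TCP) lies midway between the tips of the shut fingers; the grasp point (between the pads) lies 19 mm behind it (ctrl.grip_depth is the z of the grasp point in the tool frame, in m); z points along the fingers, y is the line along which they close (so a half turn about z gives the same grasp; the last joint's range is limited). The gripper opens to 94 mm and grips with 3 to 60 N. Pads are 16 mm wide; open, the fingers measure 119 mm over their backs; the gripper's body (75 mm by 177 mm) begins 78 mm behind the grasp point.
Start: joints at [-1.19, 0.3, 1.521, -0, 1.321, -0.067], TCP at [0.238, -0.496, 0.182] pointing down, gripper open.
Joint ranges: [-3.03, 3.03], [-0.79, 2.21], [0.23, 2.52], [-1.04, 4.18], [0, 3.07], [-2.55, 2.55]. Speed limits (rad/s): [2.22, 2.22, 2.57, 3.14, 3.14, 3.14].

## Interface

Orientations are given as [roll, pitch, yaw] about the fixed x, y, z axes, in that order (R = Rz(yaw) Ry(pitch) Rx(roll)).
In Python, from station import ctrl gives the robot as it stands. The module is installed in compiled form; this text tells all that it offers.
- The arm moves only by the tool carry_out, never from a script. Its argument "commands" is a list of rows, each a list of 3 entries, a list of its own where there are three numbers: the closure, from 0 (fully open) to 1 (shut), then the shift along the tool's x, y, z in mm, then the turn, a rotation vector about the tool's x, y, z in rad. In form: [[gripper, [tx, ty, tz], [wx, wy, wz]], ...]. A call has 1 to 10 rows; each row shifts and turns the commanded pose from where the row before left it, along the tool's axes as they then stand; what a row does not reach is not made up. A row lasts 1/8 s, in which the tool goes at most 62.5 mm and 10.7 degrees, less where a joint would pass 70% of its speed; a pose out of reach is approached as far as the arm can. A call with a gripper value outside its range is refused whole. The fingers move at their own pace and stop on an object; "squeeze" is the grip in N (left out, the last holds). Time passes only in rows, so rows that do not move let the fingers close. It gives the time, the measured TCP pose, the force, the opening and the grip force at its end, in the units of the state.
- ctrl.get_obs(): the state, without advancing time (a new reading comes with each control period).
- ctrl.camera(name): name is "side" or "top"; returns a dict with "img" (400x640x3 uint8, blue, green, red), "camera_matrix" (3x3 intrinsics, pixels), "rvec" (rotation vector, rad) and "tvec" (3), from world to camera coordinates, as OpenCV has them. Camera axes: x right, y down, z forward; pixel columns grow to the right and rows downward; lengths in m; the calibration is good to about 2 mm. A picture is of the moment at which its call begins. There is no depth.
- ctrl.hand_in(): hands the job in; it is judged then, once.
Trained networks look in the newest picture that a camera, given by its name, has taken for a name from the list of things; names that differ only in an ending like _2 or _b are one class to them, and where a whole thing is asked for, a point or a joint stands for the part that bears it (a point fixed in the world has none). Each returns a list of dicts, best first, with "score" (0 to 1); they miss things now and then, are a little off and sometimes report something else, mostly with a low value. They report only what shows in the picture. A call takes as long as a camera call. They do not tell look-alikes from the thing itself.
- ctrl.outline_of(thing, camera): "region" (400x640 bool, what is visible of it).
- ctrl.place_of(thing, camera): "at" ([x, y, z] in m, in world coordinates, good to about 4 mm: a listed point, or the origin of a listed thing).
The state is a dict: "time_s": time; "qpos": joint angles; "joint_vel": joint speeds; "tau": joint torques, N m; "ee_pos": TCP position; "eef_rot": TCP orientation; "force": force on the tool from outside, world axes, zero at the start; "moment": the same for the moment, N m; "grip_width": finger opening in m; "grip_force": force on a finger pad.
Only numpy, scipy, OpenCV 4.12 (cv2) and the standard library are available. Lean on these libraries where they do the work, as an engineer would, in place of code of your own. Each camera call takes 0.05 s, during which the arm holds its last target. There are 200 camera calls.

## Working session

There is one attempt and no reset: what is moved stays moved. The work goes in short steps, Python scripts to look and compute and a tool call to move; the robot and the scene stay as the last step left them, time stands still between calls to the robot, and variables do not carry over. Pictures are saved under pics/ and viewed, at most 10 in all, crops included, and the job is handed in when it is done.

Besides the shell and the picture viewer there is one more tool, called after "Emit:" as name(argument=value, ...), one argument or row to a line, values as JSON. carry_out: Moves the arm, as the interface text tells. Its arguments: {"type":"object","properties":{"commands":{"type":"array","items":{"type":"array"}},"squeeze":{"type":"number"}},"required":["commands"]}

```bash
mkdir -p pics
python3 - <<'E'
from station import ctrl
import cv2,numpy as np
np.set_printoptions(precision=4,suppress=True)
for c in ("side","top"):
    d=ctrl.camera(c); cv2.imwrite(f"pics/{c}0.png",d["img"])
    for t in ["reader","bay_stop","cassette_mid","cassette_push","console","key_left_top","key_right_top","stop_key_top","beaker","bottle","scoop","tipbox","jar","tall_beaker","spare_mid"]:
        print(c,t,[(np.round(r["at"],3).tolist(),round(r["score"],2)) for r in ctrl.place_of(t,c)][:4])
print(ctrl.get_obs())
E
```

```text
side reader [([0.521, -0.245, 0.003], 0.8), ([0.563, 0.222, 0.061], 0.28)]
side bay_stop [([0.591, -0.25, 0.042], 0.84)]
side cassette_mid [([0.297, -0.181, 0.009], 0.74), ([0.481, -0.24, 0.038], 0.71), ([0.253, -0.359, 0.008], 0.63), ([0.397, 0.518, 0.007], 0.51)]
side cassette_push [([0.442, -0.232, 0.051], 0.92), ([0.248, -0.319, 0.017], 0.77), ([0.26, -0.159, 0.022], 0.72)]
side console [([0.352, 0.32, 0.003], 0.56), ([0.598, 0.256, 0.002], 0.55)]
side key_left_top []
side key_right_top [([0.624, 0.229, 0.065], 0.38), ([0.376, 0.286, 0.063], 0.36)]
side stop_key_top [([0.302, 0.298, 0.059], 0.59), ([0.56, 0.22, 0.058], 0.37)]
side beaker [([0.574, 0.017, 0.002], 0.83)]
side bottle [([0.741, -0.007, 0.002], 0.72)]
side scoop [([0.413, 0.009, 0.001], 0.6), ([0.374, -0.511, 0.002], 0.58)]
side tipbox [([0.398, 0.52, 0.008], 0.6)]
side jar [([0.564, 0.511, -0.002], 0.83)]
side tall_beaker [([0.591, -0.509, -0.004], 0.9)]
side spare_mid [([0.401, 0.524, 0.009], 0.48)]
top reader [([0.524, -0.24, 0.0], 0.87)]
top bay_stop [([0.591, -0.252, 0.037], 0.87)]
top cassette_mid [([0.485, -0.2
[... 618 characters left out ...]
.77)]
top scoop [([0.41, 0.009, 0.003], 0.67)]
top tipbox [([0.378, -0.51, 0.001], 0.85)]
top jar []
top tall_beaker [([0.597, -0.511, 0.001], 0.56)]
top spare_mid [([0.396, 0.519, 0.007], 0.8), ([0.563, 0.509, -0.003], 0.54)]
{'time_s': 1.6, 'qpos': array([-1.1896,  0.2999,  1.521 , -0.    ,  1.3207, -0.0666]), 'joint_vel': array([ 0.0016,  0.    ,  0.0006, -0.0001,  0.0011, -0.0012]), 'tau': array([ -0.0003, -53.1656, -35.2916,   0.0709,   0.0212,  -0.    ]), 'ee_pos': array([ 0.2381, -0.4957,  0.1823]), 'eef_rot': array([-3.1415,  0.    ,  0.4478]), 'force': array([ 0.2703, -0.111 ,  0.1107]), 'moment': array([0.0355, 0.0569, 0.0092]), 'grip_force': 0.0, 'grip_width': 0.09389764731910044}
```

View pics/top0.png

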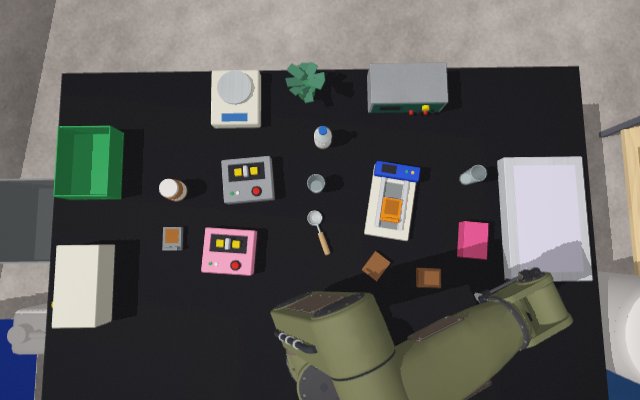

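View pics/side0.png

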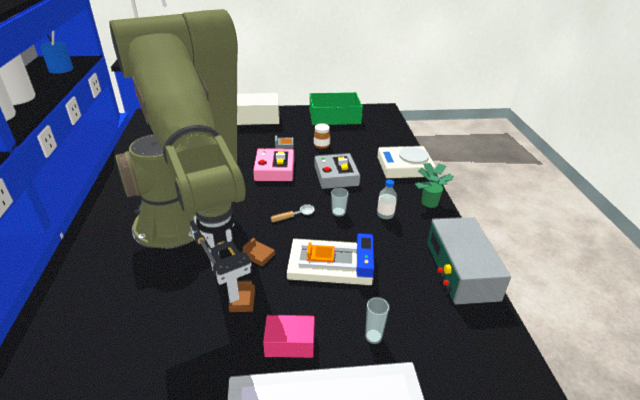

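The top view shows the reader at (392,200) with the orange cassette at (391,208). The grey console is at (247,180), the pink decoy at (229,250), the brown decoys at (376,265) and (428,278), and the beaker at (316,183). The side view agrees with this. The network's cassette and console positions match the right objects. I'll refine the yaws with a silhouette fit.

```bash
cat > h.py <<'E'
from station import ctrl
import cv2,numpy as np
from scipy.optimize import minimize
np.set_printoptions(precision=4,suppress=True)
def box(x0,x1,y0,y1,z0,z1): return np.array([[x,y,z] for x in(x0,x1) for y in(y0,y1) for z in(z0,z1)],float)
READER=[box(-.13,.12,-.075,.075,0,.03),box(.072,.12,-.05,.05,.03,.07)]
CONS=[box(-.075,.075,-.085,.085,0,.05)]
CAS=[box(-.04,.04,-.032,.032,.02,.04),box(-.04,-.03,-.025,.025,.04,.056)]
CAS=[b+[0,0,.01] for b in CAS]
def sil(model,p,d,s=4):
    c,sn=np.cos(p[2]),np.sin(p[2]); m=np.zeros((400,640),np.uint8)
    for b in model:
        w=b@np.array([[c,sn,0],[-sn,c,0],[0,0,1]])+[p[0],p[1],0]
        q=cv2.projectPoints(w,d["rvec"],d["tvec"],d["camera_matrix"],None)[0].reshape(-1,2)
        cv2.fillConvexPoly(m,np.round(cv2.convexHull(q.astype(np.float32))*16).astype(np.int32),255,cv2.LINE_AA,4)
    return m/255.
def pick(name,cam,near):
    d=ctrl.camera(cam); best=None
    q=cv2.projectPoints(np.array([near],float),d["rvec"],d["tvec"],d["camera_matrix"],None)[0].ravel()
    for r in ctrl.outline_of(name,cam):
        ys,xs=np.nonzero(r["region"]); e=np.hypot(xs.mean()-q[0],ys.mean()-q[1])
        if e<25 and (best is None or e<best[0]): best=(e,r["region"].astype(float))
    return d,(None if best is None else best[1])
def fit(model,name,p0,near,cams=("top","side")):
    ds=[x for x in (pick(name,c,near) for c in cams) if x[1] is not None]
    f=lambda p:sum(np.abs(sil(model,p,d)-r).sum()/r.sum() for d,r in ds)
    best=min((minimize(f,p0,method="Nelder-Mead",options=dict(initial_simplex=np.array(p0)+np.array([[0,0,0],[.01,0,0],[0,.01,0],[0,0,k]]))) for k in(.15,-.15)),key=lambda r:r.fun)
    print(name,len(ds),best.x,round(best.fun,3)); return best.x
E
python3 - <<'E'
from h import *
for cams in (("top","side"),("top",),("side",)):
    fit(READER,"reader",[.522,-.243,-.13],[.522,-.243,.02],cams)
    fit(CAS,"cassette_mid",[.483,-.238,-.13],[.483,-.238,.04],cams)
    fit(CONS,"console",[.597,.257,.08],[.597,.257,.03],cams)
E
```

```text
reader 1 [ 0.524  -0.245  -0.2088] 0.267
cassette_mid 1 [ 0.4857 -0.2377 -0.2431] 0.245
console 2 [0.5978 0.2543 0.042 ] 0.233
reader 1 [ 0.5256 -0.2458 -0.1931] 0.262
cassette_mid 1 [ 0.4869 -0.2381 -0.1718] 0.168
console 1 [0.5974 0.2531 0.0735] 0.067
reader 1 [ 0.5224 -0.2378 -0.1659] 0.229
cassette_mid 1 [ 0.4862 -0.2286 -0.0673] 0.235
console 1 [0.5977 0.2576 0.0381] 0.112
```

Run:
```python
from h import *
for cam in ("top","side"):
    d=ctrl.camera(cam); im=d["img"]
    for nm,model,p0,h in (("reader",READER,[.524,-.243,-.15],.03),("console",CONS,[.597,.256,.07],.05)):
        g=(im.max(2)>70).astype(np.uint8)
        q=cv2.projectPoints(np.array([[p0[0],p0[1],h]]),d["rvec"],d["tvec"],d["camera_matrix"],None)[0].ravel()
        roi=sil(model,p0,d); roi=cv2.dilate((roi>0).astype(np.uint8),np.ones((13,13)))
        g=cv2.morphologyEx(g,cv2.MORPH_CLOSE,np.ones((9,9)))&roi
        n,l,s,_=cv2.connectedComponentsWithStats(g); k=1+np.argmax(s[1:,4]); r=(l==k).astype(float)
        f=lambda p:np.abs(sil(model,p,d)-r).sum()/r.sum()
        b=min((minimize(f,p0,method="Nelder-Mead",options=dict(initial_simplex=np.array(p0)+np.array([[0,0,0],[.01,0,0],[0,.01,0],[0,0,e]]))) for e in(.1,-.1,.03)),key=lambda r:r.fun)
        print(cam,nm,b.x,b.fun)
    if cam=="top":
        x=im[150:250,340:440]; cv2.imwrite("pics/c1.png",np.hstack([cv2.resize(im[150:250,350:430],(400,500),interpolation=2),cv2.resize(im[145:225,210:290],(400,500),interpolation=2)]))
```

```text
top reader [ 0.5209 -0.2452 -0.1814] 0.04341925792917695
top console [0.5982 0.2529 0.0905] 0.07699792367101914
side reader [ 0.522  -0.2393 -0.1679] 0.04473772635866896
side console [0.598  0.2555 0.0464] 0.18538192299773523
```

View pics/c1.png

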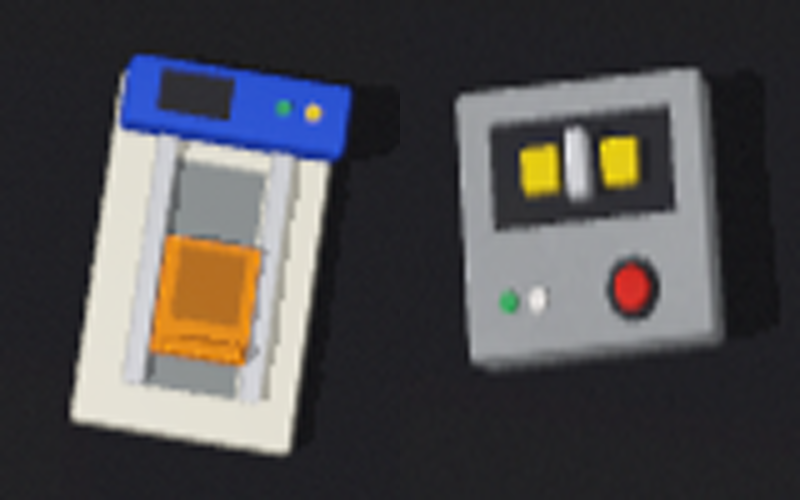

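The crop confirms both fits. The reader is at about (0.522, -0.243) with yaw -0.17, and the console is at about (0.598, 0.255) with yaw 0.08. I'll move behind the cassette.

Emit:
carry_out(
  commands=[
    [0.8,[0,0,0],[0,0,0.155]],
    [0.8,[0,0,0],[0,0,0.155]],
    [0.8,[0,0,0],[0,0,0.155]],
    [0.8,[0,0,0],[0,0,0.155]],
    [0.8,[22,-50,10],[0,0,0]],
    [0.8,[22,-50,10],[0,0,0]],
    [0.8,[22,-50,10],[0,0,0]],
    [0.8,[22,-50,10],[0,0,0]],
    [0.8,[22,-50,10],[0,0,0]],
    [0.8,[22,-50,10],[0,0,0]],
  ],
  squeeze=20,
)

```text
time_s: 4.15
ee_pos: [0.4204, -0.2213, 0.1223]
eef_rot: [3.141, -0.001, -0.172]
force: [2.0, -0.1, -0.6]
grip_width: 0.0184
grip_force: 0.0
```

Emit:
carry_out(
  commands=[
    [0.8,[-3,4,20],[0,0,0]],
    [0.8,[0,0,20],[0,0,0]],
    [0.8,[0,0,12],[0,0,0]],
    [0.8,[0,0,0],[0,0,0]],
  ],
)

```text
time_s: 4.65
ee_pos: [0.4157, -0.2262, 0.0699]
eef_rot: [-3.141, 0.001, -0.172]
force: [-0.2, 0.8, 1.4]
grip_width: 0.019
grip_force: 0.0
```

Run:
```python
from h import *
ims=[]
for cam,(r,c) in (("top",(145,340)),("side",(180,250))):
    d=ctrl.camera(cam); ims.append(cv2.resize(d["img"][r:r+110,c:c+140],(400,314),interpolation=2))
    for t in ("cassette_mid","cassette_push","bay_stop","reader"): print(cam,t,[np.round(x["at"],3).tolist() for x in ctrl.place_of(t,cam)][:2])
cv2.imwrite("pics/c2.png",np.hstack(ims)); o=ctrl.get_obs(); print(o["ee_pos"],o["eef_rot"],o["force"])
```

```text
top cassette_mid [[0.252, -0.361, 0.014], [0.623, 0.231, 0.059]]
top cassette_push [[0.26, -0.317, 0.014], [0.445, -0.228, 0.05]]
top bay_stop [[0.588, -0.252, 0.038]]
top reader [[0.52, -0.242, -0.001], [0.596, 0.258, 0.002]]
side cassette_mid [[0.294, -0.184, 0.013], [0.486, -0.238, 0.04]]
side cassette_push [[0.252, -0.322, 0.02], [0.444, -0.231, 0.05]]
side bay_stop [[0.592, -0.251, 0.044], [0.377, -0.513, 0.0]]
side reader [[0.521, -0.243, 0.002]]
[ 0.416  -0.2263  0.0705] [ 3.1415 -0.0003 -0.1723] [ 0.2024 -0.0688  0.8599]
```

View pics/c2.png

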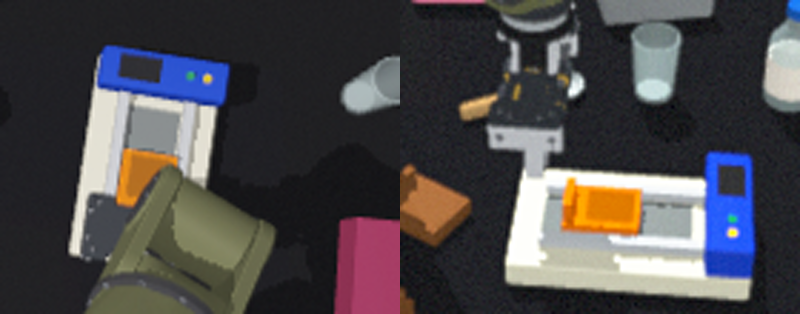

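The side view shows the tips at (535,165), over the bay behind the rib. The gap is clear, so I'll descend and push.

Emit:
carry_out(
  commands=[
    [0.8,[0,0,12],[0,0,0]],
    [0.8,[0,0,12],[0,0,0]],
    [0.8,[0,0,9],[0,0,0]],
    [0.8,[8,0,0],[0,0,0]],
    [0.8,[8,0,0],[0,0,0]],
    [0.8,[6,0,0],[0,0,0]],
    [0.8,[6,0,0],[0,0,0]],
    [0.8,[6,0,0],[0,0,0]],
    [0.8,[6,0,0],[0,0,0]],
    [0.8,[6,0,0],[0,0,0]],
  ],
)

```text
time_s: 6.4
ee_pos: [0.4616, -0.2342, 0.0374]
eef_rot: [3.142, -0.0, -0.172]
force: [-4.0, 0.8, 3.6]
grip_width: 0.0188
grip_force: 1.9
```

Emit:
carry_out(
  commands=[
    [0.8,[6,0,0],[0,0,0]],
    [0.8,[6,0,0],[0,0,0]],
    [0.8,[6,0,0],[0,0,0]],
    [0.8,[6,0,0],[0,0,0]],
    [0.8,[0,0,0],[0,0,0]],
  ],
)

```text
time_s: 7.02
ee_pos: [0.4855, -0.2383, 0.0372]
eef_rot: [3.142, -0.001, -0.172]
force: [-0.3, 1.1, -0.1]
grip_width: 0.0186
grip_force: 0.0
```

Run:
```python
from h import *
ims=[]
for cam,(r,c) in (("top",(145,340)),("side",(180,250))):
    d=ctrl.camera(cam); ims.append(cv2.resize(d["img"][r:r+110,c:c+140],(400,314),interpolation=2))
    for t in ("cassette_mid","cassette_push"): print(cam,t,[np.round(x["at"],3).tolist() for x in ctrl.place_of(t,cam)])
cv2.imwrite("pics/c3.png",np.hstack(ims)); o=ctrl.get_obs(); print(o["ee_pos"],o["eef_rot"],o["force"])
```

```text
top cassette_mid [[0.252, -0.36, 0.013], [0.536, -0.244, 0.04]]
top cassette_push [[0.258, -0.318, 0.016], [0.741, -0.008, -0.001]]
side cassette_mid [[0.295, -0.183, 0.011], [0.535, -0.245, 0.04], [0.254, -0.36, 0.01], [0.562, 0.508, -0.005]]
side cassette_push [[0.259, -0.157, 0.02], [0.252, -0.321, 0.018], [0.494, -0.241, 0.051], [0.413, 0.009, 0.001]]
[ 0.4849 -0.2382  0.0374] [ 3.1416 -0.0002 -0.1722] [-0.2065  0.3614 -0.6142]
```

View pics/c3.png

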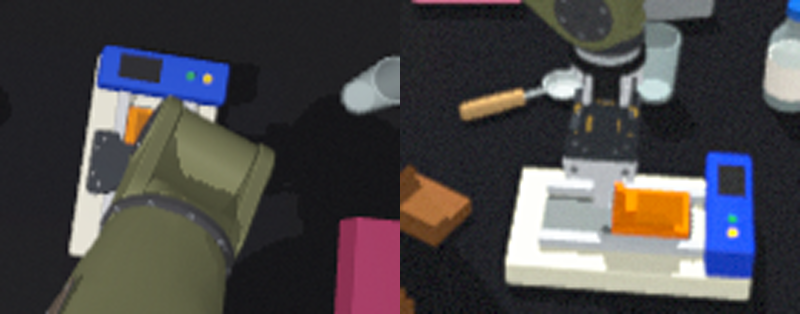

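The cassette is sliding straight, with its front at (690,212) in the side crop and the head face at (706,212). About 19 mm is left.

Emit:
carry_out(
  commands=[
    [0.8,[4,0,0],[0,0,0]],
    [0.8,[4,0,0],[0,0,0]],
    [0.8,[3,0,0],[0,0,0]],
    [0.8,[2,0,0],[0,0,0]],
    [0.8,[2,0,0],[0,0,0]],
    [0.8,[2,0,0],[0,0,0]],
  ],
)

```text
time_s: 8.07
ee_pos: [0.5017, -0.2412, 0.0373]
eef_rot: [-3.142, 0.0, -0.172]
force: [-1.9, 0.7, 0.1]
grip_width: 0.0191
grip_force: 0.8
```

Emit:
carry_out(
  commands=[
    [0.8,[1,0,0],[0,0,0]],
    [0.8,[1,0,0],[0,0,0]],
  ],
)

```text
time_s: 8.32
ee_pos: [0.5029, -0.2413, 0.0372]
eef_rot: [-3.141, 0.002, -0.172]
force: [-10.2, 1.7, 6.5]
grip_width: 0.0185
grip_force: 5.6
```

Emit:
carry_out(
  commands=[
    [0.8,[1,0,0],[0,0,0]],
    [0.8,[0,0,0],[0,0,0]],
  ],
)

```text
time_s: 8.57
ee_pos: [0.5029, -0.2413, 0.0372]
eef_rot: [-3.141, 0.004, -0.172]
force: [-14.4, 2.1, 9.4]
grip_width: 0.0188
grip_force: 7.5
```

The TCP stopped while the force rose to 14 N, so the cassette is against the stop. I'll back off, lift and check.

Emit:
carry_out(
  commands=[
    [0.8,[-3,0,0],[0,0,0]],
    [0.8,[-10,0,0],[0,0,0]],
    [0.8,[-10,0,0],[0,0,0]],
    [0.8,[0,0,-30],[0,0,0]],
    [0.8,[0,0,-40],[0,0,0]],
    [0.8,[-40,0,-45],[0,0,0]],
    [0.8,[-50,0,-30],[0,0,0]],
    [0.558,[0,0,0],[0,0,0]],
  ],
)

```text
time_s: 9.57
ee_pos: [0.3921, -0.2224, 0.185]
eef_rot: [3.139, -0.005, -0.173]
force: [-0.0, 0.6, 0.3]
grip_width: 0.0254
grip_force: 0.0
```

Run:
```python
from h import *
ims=[]
for cam,(r,c) in (("top",(145,340)),("side",(180,250))):
    d=ctrl.camera(cam); ims.append(cv2.resize(d["img"][r:r+110,c:c+140],(400,314),interpolation=2))
    for t in ("cassette_mid","console","key_left_top","key_right_top","stop_key_top"): print(cam,t,[np.round(x["at"],3).tolist() for x in ctrl.place_of(t,cam)])
cv2.imwrite("pics/c4.png",np.hstack(ims)); o=ctrl.get_obs(); print(o["ee_pos"],o["eef_rot"],o["force"])
```

```text
top cassette_mid [[0.553, -0.246, 0.043], [0.25, -0.36, 0.012], [0.296, -0.181, 0.007]]
top console [[0.595, 0.254, 0.002], [0.352, 0.317, 0.001]]
top key_left_top [[0.38, 0.343, 0.056], [0.622, 0.284, 0.066]]
top key_right_top [[0.623, 0.229, 0.06], [0.373, 0.29, 0.064]]
top stop_key_top [[0.308, 0.293, 0.056], [0.551, 0.219, 0.061]]
side cassette_mid [[0.551, -0.249, 0.039], [0.295, -0.182, 0.011], [0.255, -0.363, 0.009]]
side console [[0.353, 0.317, -0.0], [0.598, 0.253, 0.003], [0.515, -0.24, 0.05]]
side key_left_top []
side key_right_top [[0.626, 0.229, 0.062]]
side stop_key_top [[0.307, 0.293, 0.06], [0.562, 0.22, 0.059]]
[ 0.3934 -0.2223  0.1821] [-3.1413  0.0005 -0.172 ] [0.2924 0.1257 0.1517]
```

View pics/c4.png

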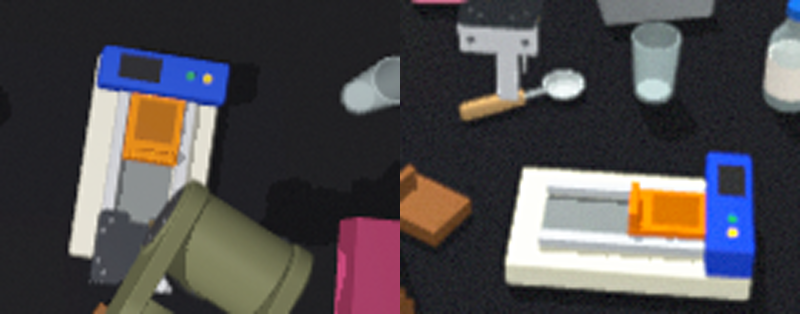

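The cassette is home, with its far edge flush with the blue head in both crops ((705,212) in the side one). Next I'll move over to the console, with the fingers at 41 mm.

Emit:
carry_out(
  commands=[
    [0.558,[0,0,-10],[0,0,-0.12]],
    [0.558,[0,0,-10],[0,0,-0.12]],
    [0.558,[33,-58,0],[0,0,0]],
    [0.558,[33,-58,0],[0,0,0]],
    [0.558,[33,-58,0],[0,0,0]],
    [0.558,[33,-58,0],[0,0,0]],
    [0.558,[33,-58,0],[0,0,0]],
    [0.558,[33,-58,0],[0,0,0]],
    [0.558,[33,-58,0],[0,0,0]],
    [0.558,[31,-56,0],[0,0,0]],
  ],
)

```text
time_s: 11.42
ee_pos: [0.6105, 0.2304, 0.2022]
eef_rot: [3.142, -0.0, 0.068]
force: [1.4, -0.9, 0.2]
grip_width: 0.0414
grip_force: 0.0
```

```bash
cat > keys.py <<'E'
from h import *
d=ctrl.camera("top"); im=d["img"]; R=cv2.Rodrigues(d["rvec"])[0]; t=d["tvec"].ravel()
def ray(u,z):
    v=R.T@np.linalg.inv(d["camera_matrix"])@[*u,1]; c=-R.T@t; return c+v*(z-c[2])/v[2]
E
python3 - <<'E'
from keys import *
a=cv2.imread("pics/top0.png")[150:215,215:285].astype(int); 
m=((a[...,2]>150)&(a[...,1]>130)&(a[...,0]<80)).astype(np.uint8)
n,l,s,c=cv2.connectedComponentsWithStats(m)
for k in range(1,n):
    if s[k,4]>8: print(s[k],ray(c[k]+[215,150],.060))
m=((a[...,2]>150)&(a[...,1]<70)).astype(np.uint8); ys,xs=np.nonzero(m); print("red",ray([xs.mean()+215,ys.mean()+150],.058))
o=ctrl.get_obs(); print(o["ee_pos"],o["eef_rot"],o["grip_width"])
E
```

```text
[35 17  7  8 50] [0.6249 0.2283 0.06  ]
[19 18  8  8 53] [0.6204 0.2816 0.06  ]
red [0.5556 0.2199 0.058 ]
[0.6113 0.2362 0.2003] [-3.1406  0.0016  0.0715] 0.04154366707847293
```

Emit:
carry_out(
  commands=[
    [0.558,[13,-19,20],[0,0,-0.013]],
    [0.558,[0,0,40],[0,0,0]],
    [0.558,[0,0,30],[0,0,0]],
    [0.558,[0,0,10],[0,0,0]],
    [0.558,[0,0,0],[0,0,0]],
  ],
)

```text
time_s: 12.1
ee_pos: [0.6217, 0.2482, 0.1026]
eef_rot: [3.142, 0.0, 0.081]
force: [0.1, 0.3, -0.3]
grip_width: 0.0413
grip_force: 0.0
```

Run:
```python
from h import *
ims=[]
for cam,(r,c) in (("top",(130,190)),("side",(100,280))):
    d=ctrl.camera(cam); ims.append(cv2.resize(d["img"][r:r+95,c:c+100],(400,380),interpolation=2))
cv2.imwrite("pics/c5.png",np.hstack(ims)); o=ctrl.get_obs(); print(o["ee_pos"],o["eef_rot"],o["force"])
```

```text
[0.6222 0.2484 0.1039] [-3.1411 -0.002   0.0807] [0.0769 0.2165 0.4588]
```

View pics/c5.png

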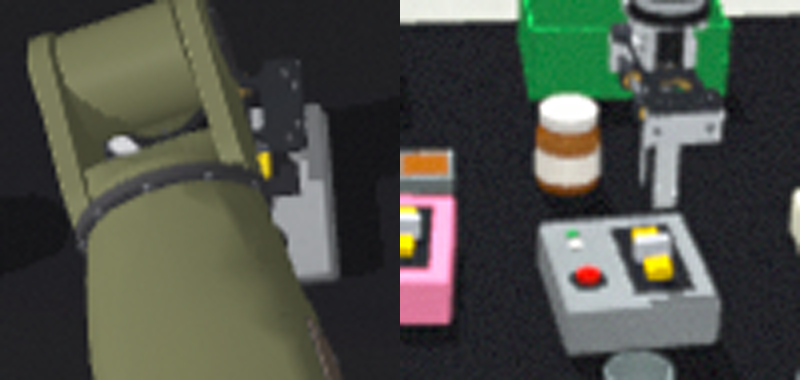

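The fingers are above the console, with the right finger tip at (665,205) in the crop and the near key at (657,268). I'll shift 7.5 mm to the left, then descend.

Emit:
carry_out(
  commands=[
    [0.558,[1,-7.5,0],[0,0,0]],
    [0.558,[0,0,0],[0,0,0]],
    [0.558,[0,0,15],[0,0,0]],
    [0.558,[0,0,15],[0,0,0]],
    [0.558,[0,0,6],[0,0,0]],
    [0.558,[0,0,0],[0,0,0]],
  ],
)

```text
time_s: 12.95
ee_pos: [0.6217, 0.2556, 0.0656]
eef_rot: [3.141, 0.001, 0.081]
force: [-0.0, -0.1, -0.2]
grip_width: 0.0416
grip_force: 0.0
```

Run:
```python
from h import *
d=ctrl.camera("side"); im=d["img"]
cv2.imwrite("pics/c6.png",cv2.resize(im[130:200,300:370],(700,600),interpolation=2)[:600])
o=ctrl.get_obs(); print(o["ee_pos"],o["eef_rot"],o["force"])
```

```text
[0.622  0.2557 0.0663] [-3.1416  0.0001  0.0808] [-0.3981 -0.017   0.8051]
```

View pics/c6.png

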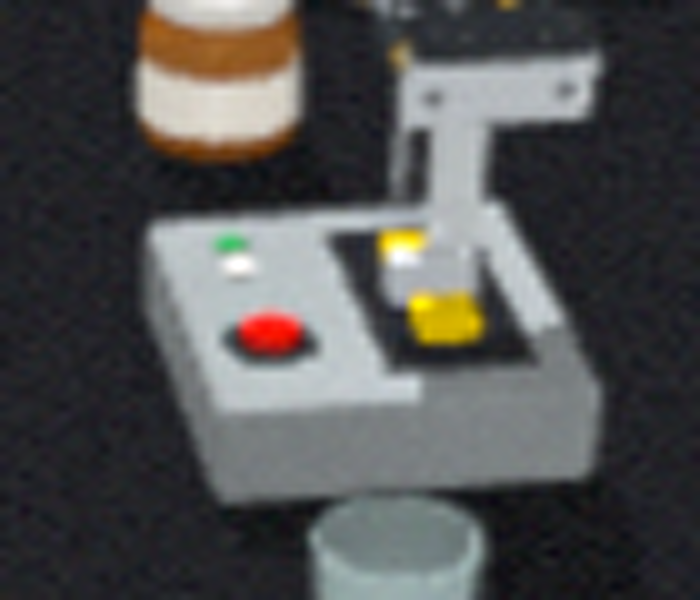

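Run:
```python
from h import *
d=ctrl.camera("side"); c,s=np.cos(.081),np.sin(.081)
P=lambda x,y,z:((cv2.projectPoints(np.array([[.622-s*y+c*x,.2557+c*y+s*x,z]]),d["rvec"],d["tvec"],d["camera_matrix"],None)[0].ravel()-[300,130])*[10,600/70]).round()
print("tip",[P(x,y,.066) for x in(-.008,.008) for y in(-.021,-.033)])
print("key top",[P(x,y,.062) for x in(-.012,.012) for y in(-.015,-.039)])
print("ridge top",[P(x,y,.074) for x in(-.018,.018) for y in(-.007,.007)])
print("red", P(-.07,-.03,.06))
```

```text
tip [array([417., 290.]), array([423., 304.]), array([457., 287.]), array([464., 301.])]
key top [array([403., 291.]), array([416., 319.]), array([463., 287.]), array([477., 315.])]
ridge top [array([385., 261.]), array([377., 245.]), array([475., 255.]), array([466., 239.])]
red [264. 322.]
```

The projected tip and key positions agree to within a few mm, so both fingers sit over their keys. I'll press slowly.

Emit:
carry_out(
  commands=[
    [0.558,[-2,0,0],[0,0,0]],
    [0.558,[0,0,2],[0,0,0]],
    [0.558,[0,0,2],[0,0,0]],
    [0.558,[0,0,1.5],[0,0,0]],
    [0.558,[0,0,0],[0,0,0]],
  ],
)

```text
time_s: 13.68
ee_pos: [0.6199, 0.2556, 0.0607]
eef_rot: [3.142, 0.0, 0.081]
force: [0.6, 0.2, -0.1]
grip_width: 0.041
grip_force: 0.0
```

Emit:
carry_out(
  commands=[
    [0.558,[0,0,1.5],[0,0,0]],
    [0.558,[0,0,1],[0,0,0]],
    [0.558,[0,0,0],[0,0,0]],
  ],
)

```text
time_s: 14.05
ee_pos: [0.6199, 0.2556, 0.0582]
eef_rot: [3.142, 0.0, 0.081]
force: [0.3, 0.8, -0.3]
grip_width: 0.0417
grip_force: 0.0
```

Run:
```python
from h import *
for i in range(4):
    ctrl.camera("side"); o=ctrl.get_obs(); print(o["ee_pos"],o["force"],o["moment"])
```

```text
[0.6199 0.2556 0.0583] [ 0.2279 -0.8245  0.2883] [ 0.0043  0.016  -0.0212]
[0.62   0.2556 0.0584] [-0.9093 -0.8477  0.0194] [ 0.0404 -0.0125 -0.051 ]
[0.62   0.2556 0.0584] [-0.0252 -0.8034  0.2994] [0.0493 0.0627 0.0362]
[0.62   0.2556 0.0584] [-0.8741  1.1431 -0.2952] [-0.0076  0.0843 -0.0648]
```

There's no contact yet. The tips probably sit a little behind the TCP when the fingers are open, so I'll go on in small steps.

Emit:
carry_out(
  commands=[
    [0.558,[0,0,1],[0,0,0]],
    [0.558,[0,0,1],[0,0,0]],
    [0.558,[0,0,0],[0,0,0]],
  ],
)

```text
time_s: 14.62
ee_pos: [0.6199, 0.2556, 0.0562]
eef_rot: [3.142, 0.0, 0.081]
force: [-0.4, 0.1, -1.0]
grip_width: 0.0412
grip_force: 0.0
```

Emit:
carry_out(
  commands=[
    [0.558,[0,0,1],[0,0,0]],
    [0.558,[0,0,1],[0,0,0]],
    [0.558,[0,0,0],[0,0,0]],
  ],
)

```text
time_s: 15.0
ee_pos: [0.6199, 0.2556, 0.0542]
eef_rot: [3.142, 0.0, 0.081]
force: [0.1, 0.4, -0.1]
grip_width: 0.0415
grip_force: 0.0
```

Run:
```python
from h import *
for i in range(3):
    d=ctrl.camera("side"); o=ctrl.get_obs(); print(o["ee_pos"],o["force"],o["moment"])
cv2.imwrite("pics/c7.png",cv2.resize(d["img"][130:200,300:370],(700,600),interpolation=2))
```

```text
[0.6199 0.2556 0.0543] [ 0.0817 -1.0909  0.205 ] [0.076  0.0065 0.018 ]
[0.62   0.2556 0.0544] [-0.078  -0.9504  0.7317] [ 0.0647  0.014  -0.0431]
[0.62   0.2556 0.0544] [-0.0647  0.4848  0.3524] [-0.0453  0.0264 -0.0329]
```

View pics/c7.png

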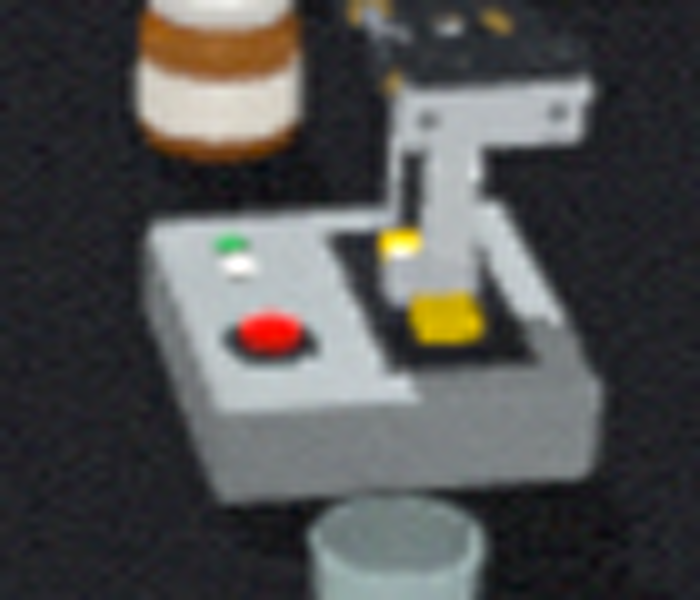

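The keys are still up, and the finger tip ends at about (455,295), just above the near key (410–483, 295). I'll keep going down.

Emit:
carry_out(
  commands=[
    [0.558,[0,0,1],[0,0,0]],
    [0.558,[0,0,1],[0,0,0]],
    [0.558,[0,0,0],[0,0,0]],
  ],
)

```text
time_s: 15.52
ee_pos: [0.6199, 0.2556, 0.0522]
eef_rot: [3.142, 0.0, 0.081]
force: [-0.4, -0.3, 0.1]
grip_width: 0.0418
grip_force: 0.0
```

Emit:
carry_out(
  commands=[
    [0.558,[0,0,1],[0,0,0]],
    [0.558,[0,0,1],[0,0,0]],
    [0.558,[0,0,0],[0,0,0]],
  ],
)

```text
time_s: 15.9
ee_pos: [0.6199, 0.2556, 0.0502]
eef_rot: [3.142, 0.0, 0.081]
force: [-1.3, 0.3, 0.3]
grip_width: 0.0417
grip_force: 0.0
```

Run:
```python
from h import *
for i in range(5):
    d=ctrl.camera("side"); o=ctrl.get_obs(); print(o["ee_pos"],o["force"],o["moment"])
```

```text
[0.6199 0.2556 0.0503] [0.1318 0.0524 0.2223] [-0.0019  0.0001 -0.0023]
[0.62   0.2556 0.0504] [-0.5187 -0.1162  0.3967] [0.032  0.0436 0.0253]
[0.62   0.2556 0.0504] [-0.1155  0.5258 -0.2458] [ 0.0126  0.0001 -0.0232]
[0.62   0.2556 0.0504] [0.4353 0.2861 0.0274] [-0.0301 -0.0331  0.0034]
[0.62   0.2556 0.0504] [0.4614 0.3712 1.1631] [-0.019  -0.0142 -0.0193]
```

Run:
```python
from h import *
d=ctrl.camera("side"); im=d["img"]; old=cv2.imread("pics/side0.png")
def yel(a):
    a=a.astype(int); return ((a[...,2]>120)&(a[...,1]>100)&(a[...,0]<90))
for n,a in (("old",old),("now",im)):
    print(n)
    for r in range(152,167): print(r,"".join("Y" if y else "%x"%(v//16) for y,v in zip(yel(a)[r,334:354],a[r,334:354].mean(1).astype(int))))
c,s=np.cos(.081),np.sin(.081)
for z in (.0504,.056,.062): print(z,[cv2.projectPoints(np.array([[.62-s*y+c*x,.2556+c*y+s*x,z]]),d["rvec"],d["tvec"],d["camera_matrix"],None)[0].ravel().round(1) for x in(-.008,.008) for y in(-.021,-.033)])
```

```text
old
152 12222222222222322222
153 23334444555677774222
154 77778998aaabbccc7322
155 cccbbbbbbbabbccc9421
156 aaa9998899656accb621
157 4444YYYYYYY457bcc942
158 2324Ycccddcba8accb62
159 3334affffffffa8bcc94
160 43239eeeddccb97bccb6
161 63248bbbbbbaa85accc9
162 84338bbaaabbb947bccb
163 94237bbaabbcc944accc
164 b6336aaaYYYYYY437bcc
165 c943378YYYYYYY324acc
166 cb63234YYYYYYY4237bc
now
152 122248437bbbb9422112
153 233358438bbbba874222
154 778789439bbbbbcc7322
155 cccbb943abbbbbcc9422
156 aaa99855abbbbbccc622
157 4444YYYYabbbbbccc942
158 2224Ycccbbbbbabccc62
159 33249eecbbbbb88bcc94
160 43348bbbbbbbb97bccc6
161 63338bbabbbbb85accc8
162 84238bbaaaaab947bccb
163 94238abaaaaaa844accc
164 b6336aa9999YY7337bcc
165 c953478YYYYYYY324acc
166 cb63333YYYYYYY3237bb
0.0504 [array([340.9, 167.3]), array([341.6, 168.9]), array([344.9, 167. ]), array([345.6, 168.6])]
0.056 [array([341. , 166.1]), array([341.7, 167.7]), array([345. , 165.8]), array([345.7, 167.4])]
0.062 [array([341.1, 164.8]), array([341.8, 166.4]), array([345.1, 164.4]), array([345.8, 166.1])]
```

The finger covers columns 342–346 down to row 164, so its tip is only now reaching the key top. The open tips sit about 13 mm behind the TCP. I'll go on in small steps.

Emit:
carry_out(
  commands=[
    [0.558,[0,0,1],[0,0,0]],
    [0.558,[0,0,1],[0,0,0]],
    [0.558,[0,0,0],[0,0,0]],
  ],
)

```text
time_s: 16.58
ee_pos: [0.6199, 0.2556, 0.0482]
eef_rot: [3.142, 0.0, 0.081]
force: [0.8, 0.0, -0.4]
grip_width: 0.0415
grip_force: 0.0
```

Emit:
carry_out(
  commands=[
    [0.558,[0,0,1],[0,0,0]],
    [0.558,[0,0,0],[0,0,0]],
  ],
)

```text
time_s: 16.82
ee_pos: [0.6199, 0.2556, 0.0473]
eef_rot: [3.142, 0.0, 0.081]
force: [0.6, 0.7, 0.1]
grip_width: 0.0416
grip_force: 0.0
```

```bash
cat > f.py <<'E'
from h import *
F=[]
for i in range(6):
    d=ctrl.camera("side"); o=ctrl.get_obs(); F.append(np.r_[o["force"],o["moment"]])
print(o["ee_pos"],np.mean(F,0),o["time_s"])
a=d["img"].astype(int)
for r in range(156,170): print(r,"".join("Y" if (p[2]>120 and p[1]>100 and p[0]<90) else "%x"%(int(p.mean())//16) for p in a[r,334:354]))
E
python3 f.py
```

```text
[0.62   0.2556 0.0474] [-0.0018  0.2046  0.0506  0.0467  0.0138  0.0148] 17.125
156 aaa99744abbbbbccc622
157 4444YYYYabbbbbccc941
158 3234YccYbbbbb9bccb62
159 32349decbbbbb88bcc93
160 43238bbaabbbb97bccc6
161 63338aaabbbbb85accc9
162 84238bbabbbbb947bccb
163 94337abaaaaaa844accc
164 b7336aa999YYY7337bcc
165 c943478YYYYYYY325acb
166 cc63223YYYYYYY3227a8
167 cc84222YYYYYYY422477
168 cc942224YYYYYY322257
169 bcc63223YYYYYY321247
```

Run:
```python
from h import *
d=ctrl.camera("side")
pr=lambda p:cv2.projectPoints(np.array([p],float),d["rvec"],d["tvec"],d["camera_matrix"],None)[0].ravel()
for z in (.0705,.08,.09,.1): print(z,((pr([.412,-.248,z])-[250,180])*2.857+[400,0]).round())
b=cv2.imread("pics/c5.png")
for z in (.104,.12,.13,.14):print("c5",z,((pr([.622+.003,.2484-.033,z])-[280,100])*4+[400,0]).round())
# finger column profile in c5 and c2
print(b[100:300:6,662].mean(1).astype(int))
b=cv2.imread("pics/c2.png"); print(b[120:240:4,536].mean(1).astype(int))
```

```text
0.0705 [532. 202.]
0.08 [531. 195.]
0.09 [531. 188.]
0.1 [531. 180.]
c5 0.104 [661. 231.]
c5 0.12 [662. 217.]
c5 0.13 [663. 207.]
c5 0.14 [663. 198.]
[ 56  48  73 171 189 173 178 184 186 188 185 186 189 186 188 189 189 182
  95 120 197  73 134 246 176 182 186 168 147 125  71  42 121 182]
[ 57  54 105 182 187 188 185 187 187 187 186 187 187 185 193 244 253 252
 253 253 252 253 253 253 253 254 254 254 254 253]
```

Two earlier pictures agree that the finger tips really sit about 28 mm above the reported TCP, so contact should come near TCP z of 0.034. I'll continue with force checks.

Emit:
carry_out(
  commands=[
    [0.558,[0,0,2],[0,0,0]],
    [0.558,[0,0,2],[0,0,0]],
    [0.558,[0,0,2],[0,0,0]],
    [0.558,[0,0,0],[0,0,0]],
  ],
)

```text
time_s: 17.68
ee_pos: [0.6198, 0.2555, 0.0411]
eef_rot: [3.141, 0.0, 0.081]
force: [0.6, 0.3, -0.4]
grip_width: 0.0418
grip_force: 0.0
```

```bash
python3 f.py
```

```text
[0.62   0.2556 0.0414] [ 0.1309 -0.3882  0.1583  0.0292  0.0213 -0.0094] 17.975
156 aaa99734abbbbbccb622
157 4444Y734abbbbbccc931
158 2234Y855abbbb9bccb62
159 3324Y999abbbb88bcc94
160 42348ababbbbb97bccc6
161 63338abbbbbbb85accc9
162 84238bbabbbbb947bccb
163 94337bbabbbbb844accc
164 b6336aaaaaaaa7337bcc
165 c943478YYYYYYY324abb
166 cb73223YYYYYYY322578
167 cc84222YYYYYYY422367
168 cc942124YYYYYY422257
169 ccc73214YYYYYY222247
```

Emit:
carry_out(
  commands=[
    [0.558,[0,0,1.5],[0,0,0]],
    [0.558,[0,0,1.5],[0,0,0]],
    [0.558,[0,0,0],[0,0,0]],
  ],
)

```text
time_s: 18.35
ee_pos: [0.62, 0.2556, 0.0384]
eef_rot: [-3.142, -0.0, 0.081]
force: [-0.1, -0.1, 1.1]
grip_width: 0.0415
grip_force: 0.9
```

Emit:
carry_out(
  commands=[
    [0.558,[0,0,1],[0,0,0]],
    [0.558,[0,0,1],[0,0,0]],
    [0.558,[0,0,0],[0,0,0]],
  ],
)

```text
time_s: 18.73
ee_pos: [0.62, 0.2556, 0.0364]
eef_rot: [-3.142, -0.0, 0.081]
force: [-1.1, -0.3, 2.6]
grip_width: 0.042
grip_force: 1.4
```

```bash
python3 f.py
```

```text
[0.62   0.2556 0.0364] [-0.7612 -0.1499  2.7198 -0.0355  0.1439  0.0032] 19.025
156 aaa99734abbbbbccc632
157 44447633abbbbbccc941
158 2223Y755abbbb9bccb62
159 3324Y999abbbb88bcc93
160 43338aaabbbbb97bccb6
161 63338ababbbbb85accc9
162 84338ababbbbb947bccb
163 94337ababbbbb944accc
164 b6336aaabbbbb7337bbb
165 c9423789aaaaa5113678
166 cb62223YYYYYYY322577
167 cc83212YYYYYYY322367
168 cc942225YYYYYY421257
169 ccc63123YYYYYY222247
```

Contact: 2.7 N total with a small moment fits both keys moving together. I'll continue.

Emit:
carry_out(
  commands=[
    [0.558,[0,0,1],[0,0,0]],
    [0.558,[0,0,1],[0,0,0]],
    [0.558,[0,0,0],[0,0,0]],
  ],
)

```text
time_s: 19.4
ee_pos: [0.62, 0.2556, 0.0344]
eef_rot: [-3.142, -0.0, 0.081]
force: [-1.0, -0.1, 3.9]
grip_width: 0.0415
grip_force: 2.0
```

```bash
python3 f.py|head -1
```

```text
[0.62   0.2556 0.0344] [-1.1043 -0.3946  3.6234 -0.0157  0.1118 -0.0146] 19.7
```

The stiffness matches both keys, at about 3.6 mm deep. I'll press down to the stops.

Emit:
carry_out(
  commands=[
    [0.558,[0,0,1.5],[0,0,0]],
    [0.558,[0,0,1.5],[0,0,0]],
    [0.558,[0,0,1],[0,0,0]],
    [0.558,[0,0,1],[0,0,0]],
    [0.558,[0,0,0],[0,0,0]],
  ],
)

```text
time_s: 20.32
ee_pos: [0.6202, 0.2556, 0.031]
eef_rot: [-3.141, -0.001, 0.081]
force: [-7.4, -3.7, 18.2]
grip_width: 0.0417
grip_force: 9.3
```

```bash
python3 f.py
```

```text
[0.6202 0.2556 0.031 ] [-7.8992 -2.9895 18.7126 -0.5897  1.5284  0.0013] 20.625
156 aaa99733abbbbbccb622
157 444466339bbbbbccc941
158 23236755abbbb9bccb62
159 3323Y999abbbb88bcc94
160 43348ababbbbb97bccb6
161 63337abbbbbbb85accc9
162 84337ababbbbb847bccb
163 94237ababbbbb844accc
164 b6336aaabbbbb7337abb
165 c9423778bbbbb5223688
166 cc622238bbaaa5221477
167 cc83122Y9YYYYY322367
168 cc942224YYYYYY321257
169 ccc73213YYYYY4211247
```

Emit:
carry_out(
  commands=[
    [0.558,[0,0,0],[0,0,0]],
    [0.558,[0,0,0],[0,0,0]],
    [0.558,[0,0,0],[0,0,0]],
    [0.558,[0,0,0],[0,0,0]],
    [0.558,[0,0,0],[0,0,0]],
    [0.558,[0,0,0],[0,0,0]],
    [0.558,[0,0,0],[0,0,0]],
    [0.558,[0,0,0],[0,0,0]],
  ],
)

```text
time_s: 21.62
ee_pos: [0.6202, 0.2556, 0.031]
eef_rot: [-3.141, -0.001, 0.081]
force: [-8.3, -3.0, 19.2]
grip_width: 0.0417
grip_force: 9.3
```

Emit:
carry_out(
  commands=[
    [0.558,[0,0,0.8],[0,0,0]],
    [0.558,[0,0,0],[0,0,0]],
    [0.558,[0,0,0],[0,0,0]],
    [0.558,[0,0,0],[0,0,0]],
    [0.558,[0,0,0],[0,0,0]],
    [0.558,[0,0,0],[0,0,0]],
    [0.558,[0,0,0],[0,0,0]],
    [0.558,[0,0,0],[0,0,0]],
    [0.558,[0,0,0],[0,0,0]],
    [0.558,[0,0,0],[0,0,0]],
  ],
)

```text
time_s: 22.88
ee_pos: [0.6202, 0.2557, 0.0309]
eef_rot: [-3.141, -0.001, 0.081]
force: [-11.0, -4.3, 24.4]
grip_width: 0.0415
grip_force: 12.2
```

Emit:
carry_out(
  commands=[
    [0.558,[0,0,0],[0,0,0]],
    [0.558,[0,0,0],[0,0,0]],
    [0.558,[0,0,0],[0,0,0]],
    [0.558,[0,0,0],[0,0,0]],
    [0.558,[0,0,0],[0,0,0]],
    [0.558,[0,0,0],[0,0,0]],
    [0.558,[0,0,0],[0,0,0]],
    [0.558,[0,0,0],[0,0,0]],
    [0.558,[0,0,0],[0,0,0]],
    [0.558,[0,0,0],[0,0,0]],
  ],
)

```text
time_s: 24.12
ee_pos: [0.6202, 0.2556, 0.0309]
eef_rot: [-3.141, -0.001, 0.081]
force: [-9.8, -3.2, 23.7]
grip_width: 0.0414
grip_force: 12.2
```

Emit:
carry_out(
  commands=[
    [0.558,[0,0,0],[0,0,0]],
    [0.558,[0,0,0],[0,0,0]],
    [0.558,[0,0,0],[0,0,0]],
    [0.558,[0,0,0],[0,0,0]],
    [0.558,[0,0,0],[0,0,0]],
  ],
)

```text
time_s: 24.75
ee_pos: [0.6202, 0.2556, 0.0309]
eef_rot: [-3.141, -0.001, 0.081]
force: [-11.1, -3.7, 24.8]
grip_width: 0.0416
grip_force: 12.2
```

```bash
python3 f.py
```

```text
[0.6202 0.2556 0.0309] [-10.2218  -4.3407  24.7117  -0.8287   2.1264  -0.0129] 25.05
156 baa99843abbbbcccb721
157 44446734abbbbbccc941
158 32237755abbbbabccc62
159 32338999abbbb88bcc94
160 43338abaabbbb97bccb6
161 63337ababbbbb85accc8
162 84238abbbbbbb847bccc
163 94337ababbbbb944bccc
164 b6336aaabbbbb7337abb
165 c9434788bbbbb5213678
166 cc621338bbaaa5212477
167 cc83212YYYYYYY222367
168 cc952224YYYYYY311247
169 ccb63223YYYYY5221247
```

The keys have been held for over 4 s at the hard stop. I'll release and retract straight up.

Emit:
carry_out(
  commands=[
    [0.558,[0,0,-2],[0,0,0]],
    [0.558,[0,0,-3],[0,0,0]],
    [0.558,[0,0,-4],[0,0,0]],
    [0.558,[0,0,-5],[0,0,0]],
    [0.558,[0,0,-15],[0,0,0]],
    [0.558,[0,0,-30],[0,0,0]],
    [0.558,[0,0,-50],[0,0,0]],
    [0.558,[0,0,-50],[0,0,0]],
    [0.558,[0,0,0],[0,0,0]],
    [0.558,[0,0,0],[0,0,0]],
  ],
)

```text
time_s: 26.3
ee_pos: [0.6196, 0.2554, 0.187]
eef_rot: [3.141, 0.001, 0.081]
force: [-0.1, 1.1, 0.2]
grip_width: 0.0414
grip_force: 0.0
```

```bash
python3 - <<'E'
from h import *
d=ctrl.camera("side"); cv2.imwrite("pics/end.png",d["img"]); o=ctrl.get_obs(); print(o["ee_pos"],o["force"],o["time_s"])
for t in ("cassette_mid","beaker"): print(t,[np.round(x["at"],3).tolist() for x in ctrl.place_of(t,"side")])
E
python3 f.py
```

```text
[0.6194 0.2554 0.1864] [ 0.7359  0.5749 -0.35  ] 26.35
cassette_mid [[0.297, -0.185, 0.01], [0.256, -0.362, 0.007], [0.551, -0.252, 0.038], [0.398, 0.519, 0.01]]
beaker [[0.575, 0.014, -0.0]]
[0.6199 0.2556 0.1872] [-0.1288  0.06   -0.3625  0.0214  0.0241 -0.0083] 26.75
156 aba9999899656accc622
157 4444YYYYYYY558bcc942
158 2224Ycccddcbb8accc62
159 32339ffffffffa8bcc94
160 43349eeeddccb97bccb6
161 63238bbbbbbbb85accc9
162 84338abaaaabb847bccc
163 94337bbaabbcc944accc
164 b6336aaabYYYYY337bcc
165 c953378YYYYYYY324acc
166 cb63334YYYYYYY4237bc
167 cc84323YYYYYYY4235ac
168 cc942335YYYYYY43238b
169 ccb63334YYYYY532337b
```

View pics/end.png

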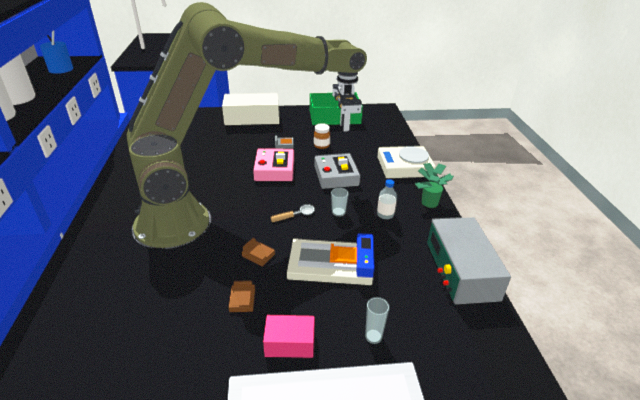

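The final view shows the cassette home against the head at (343,255), both keys up at (343,163), the arm clear, and the bystanders where they started.

```bash
python3 -c "
from station import ctrl
print(ctrl.hand_in())"
```

```text
the job is handed in; nothing more can be done
None
```

The job is handed in, with no verdict returned: the cassette is home against the stop, both yellow keys were held fully down together for over 4 s and came back up, and in the final picture the arm is clear and the rest of the bench looks undisturbed.

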